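# Close the gluing press

### The arm

A 6-joint arm with a two-finger parallel gripper is mounted at the origin on the work surface. World frame = base frame: x ahead of the robot, y to its left, z up, the work surface at z = 0. Lengths are in mm, angles in degrees, forces in N, time in s.
With the tool pointing down it reaches from about 350 to 850 mm from the base axis. Payload 8.1 kg.
Tool frame: the origin (TCP) lies between the finger pads; the fingertips stand 14 mm ahead of it and the grasp point (between the pads) lies 5 mm behind it; z points along the fingers, x is the direction in which the jaws open and shut, and the axes are right-handed (so a half turn about z gives the same grasp; the last joint's range is limited). The gripper opens to 85 mm and grips with 20 to 120 N. Pads are 22 mm wide; open, the fingers measure 114 mm over their backs; the gripper's body (76 mm by 85 mm) begins 54 mm behind the grasp point. The pads swing forward as they close: fully open they stand 13 mm farther back than shut.
Start: joints at [64.263, 7.471, 85.268, -0, 87.261, -4.893], TCP at [213.476, 560.744, 245.292] pointing down, gripper open.
Joint ranges: [-169.43, 169.43], [-51.17, 129.36], [1.28, 143.12], [-76.62, 256.62], [0, 156.53], [-152.29, 152.29]. Speed limits (degrees/s): [136.94, 136.94, 159.86, 180, 180, 180].

### API

Orientations are given as [roll, pitch, yaw] about the fixed x, y, z axes, in that order (R = Rz(yaw) Ry(pitch) Rx(roll)).
In Python, from bench import r, vision, job gives the robot as it stands.
- The arm moves only by the tool send_rows, never from a script. Its arguments are lists of equal length, an entry for each row: "dp": the shift along the world's x, y, z in mm, a list of three; "rot": the turn, a rotation vector about the world's x, y, z in rad, a list of three. In form: {"dp": [[tx, ty, tz], ...], "rot": [[wx, wy, wz], ...]}. A call has 1 to 5 rows; each row is the pose to reach, as a shift and turn from the pose commanded when the call began; what a row does not reach only later rows make up. A row lasts 1/8 s, in which the tool goes at most 62.5 mm and 10.7 degrees, less where a joint would pass 70% of its speed; a pose out of reach is approached as far as the arm can. A call with a gripper value outside its range is refused whole. "jaw" is the finger opening in mm, from 0 to 85.4, set as the call begins (left out, the last holds). The fingers move at their own pace and stop on an object; "force" is the grip in N (left out, the last holds). Time passes only in rows, so rows that repeat a pose let the fingers close. It gives the time, the measured TCP pose, the force and the opening at its end, in the units of the state.
- r.sense(): the state, without advancing time (a new reading comes with each control period).
- vision.snapshot(name): name is "side" or "top" or "wrist"; returns a dict with "pixels" (420x560x3 uint8, red, green, blue), "depth" (420x560 float32, mm along the optical axis (not along the pixel's ray), 0 where there is no reading), "intrinsics" (3x3 intrinsics, pixels), "world_from_camera" (4x4, takes a point from camera to world coordinates); the wrist camera has in their place "T_tool_cam" (4x4, takes a point from camera to tool coordinates, whose origin is the TCP and whose axes are the tool frame's). Camera axes: x right, y down, z forward; pixel columns grow to the right and rows downward; lengths in mm; the calibration is good to about 2 mm. The wrist camera is an equidistant fisheye: a pixel r from the principal point sees the ray r / f radians off the axis. A picture is of the moment at which its call begins: read the wrist's pose just before it.
- job.hand_in(): hands the job in, once; it reports no verdict.
The state is a dict: "time": time; "joint_pos": joint angles; "qd": joint speeds; "joint_efforts": joint torques, N m; "tool_pos": TCP position; "tcp_rot": TCP orientation; "ft_force": force on the tool from outside, world axes, zero at the start; "wrist_torque": the same for the moment, N m; "finger_gap": finger opening in mm.
Only numpy, scipy, OpenCV 4.12 (cv2) and the standard library are available. Lean on these libraries where they do the work, as an engineer would, in place of code of your own. Each camera call takes 0.05 s, during which the arm holds its last target.

### The job

Close the sprung gluing press: hold the loose keeper bar by its blue grip, push the orange pressure plate down with it at the open side of the hooks, keep it down and slide the bar under both green hooks until it is home in their notches, then let go so that the spring traps it. The hooks' height differs from job to job, so feel for the ledges and the end stop, meet them gently (some 10 N), force nothing, and leave the other things alone.

Things in the scene. Friction and masses are not known exactly. Their poses are not given: they have to be found in the camera images.
- press: Gluing press, fixed to the desk, only its yaw varies. Origin: centre of the underside of its base plate (110 mm along x, 156 mm along y, 8 mm thick). An open wooden housing (80 x 74 mm, rim 52 mm up) holds the orange pressure plate. On four posts (y = +-70 mm, tops 92 mm up) sits a grey carriage: a level ledge to each side of the plate, a green hook over each ledge's +x half.
- plunger (a joint): Travel in m of the orange pressure plate (64 mm along the press's x, 58 mm along y) down into the housing: 0 = fully up, flat top 84 mm above the press's origin; 0.038 = lowest. It springs back: about 4 N at 0 and 0.3 N more per mm (about 12 N at 0.027).
- mouth (a point): Centre of the open half of the press (x = -16 mm, y = 0 in the press's frame, 84 mm up, on top of the raised plate), axes as the press's. The bar goes down here, parallel to y, 5 mm short of the hooks, then slides along +x. Sides: walls at |y| = 58.5 mm (4 mm high here) leave the 110 mm bar 3.5 mm each way.
- ledge (a point): Mid-height mark between the ledges, at the press's x = y = 0, 60 mm up, fixed to the press. The ledges' tops (|y| 39 to 64 mm, x -32 to +38 mm) are at height h, set anew for each job anywhere from 52 to 68 mm above the press's origin. h is not measured: feel for it with the bar (the ledges are rigid) or see it. Hooks and ledges move together in the setting, and not in use.
- home (a point): Press's x = +19 mm, y = 0, 84 mm up: bar's centre lies below it when mid-notch. Hooks (|y| 44 to 58 mm): a tooth at x = 0 to 6 mm, underside at h + 11 mm, so the 8 mm bar passes only within 3 mm of the ledges; behind it the notch, x = 6 to 32 mm, roof h + 16 mm (bar springs up 8 mm off the ledges); hook top h + 22 mm. Rigid end stop at x = 32 mm: bar's centre then at +21 mm.
- keeper: The loose keeper bar, standing on the desk with its grip up, about 0.12 kg. Origin: centre of its underside. A steel bar 22 mm (x) by 110 mm (y), 8 mm thick, with a blue grip block on its middle, 18 mm (x) by 40 mm (y), from 8 to 46 mm above the underside. It is the same both ways round (half turn).
- keeper_grip (a point): On the keeper's grip block, 32 mm above the bar's underside, on its centre line: where to pinch it, from above, fingers on the 18 mm sides (closing along the keeper's x).
- glue: Bystander, leave alone: amber bottle, 44 mm across, 85 mm tall. Origin: centre of its underside.
- tape: Bystander, leave alone: yellow tape roll lying flat, 96 mm across, 30 mm high. Origin: centre of its underside.
- block: Bystander, leave alone: white model building, 40 x 60 mm, 45 mm high. Origin: centre of its underside.
- sander: Bystander, leave alone: cork sanding block 75 x 45 x 28 mm. Origin: centre of its underside.
- knife: Bystander, leave alone: red hobby knife lying along its x, 160 mm long, 12 mm high. Origin: centre of its underside.
- tray: Bystander, leave alone: flat black open tray 110 x 150 mm, 22 mm high. Origin: centre of its underside.
- cup: Bystander, leave alone: blue cup, 68 mm across, 75 mm tall. Origin: centre of its underside.
Things that resemble listed ones, but are neither listed nor needed, are in the scene too. Several things look just like the keeper: the one meant starts nearest to the robot's base.

How it is judged (in metres and radians):
On the way, in this order (a step that is already met when the one before it is completed fails the run):
1. the bar, at the open side of the hooks, holds the pressure plate down by more than 12 mm (value of joint plunger above 0.012 m and contact force between keeper and press above 3 N and x of keeper in the frame of press below -0.002 m and y of keeper in the frame of press between -0.006 and 0.006 m), for 0.1 s.
2. the bar has been slid under the hooks, past their teeth, with the plate still down (value of joint plunger above 0.004 m and x of keeper in the frame of press above 0.014 m and y of keeper in the frame of press between -0.006 and 0.006 m), for 0.1 s.
At the end, for the whole second after the job is handed in: The released bar rests in both notches: centre 14.5 to 23.5 mm along the press's +x from its centre, within 6 mm of the middle, level within 0.08 rad, square within 0.1 rad; the pressure plate is held down over 4 mm and pushes the bar up with over 3 N; nothing moves (x of keeper in the frame of press between 0.0145 and 0.0235 m and y of keeper in the frame of press between -0.006 and 0.006 m and value of joint plunger above 0.004 m and contact force between keeper and press above 3 N and angle between keeper's own z axis and vertical below 0.08 rad and angle between the y axis of keeper and the y axis of press, either way round below 0.1 rad and linear speed of keeper below 0.01 m/s); the robot touches nothing.
It fails at once if the keeper bar is forced: its contact forces with plate, ledges and hooks together pass 50 N (contact force between keeper and press above 50 N).
It fails at once if a bystander is shifted by more than 15 mm or tipped (distance of any of glue, tape, block, sander, knife, tray, cup from where it was at the start of the episode above 0.015 m or angle between any of glue, tape, block, sander, knife, tray, cup's own z axis and vertical above 0.3 rad).
It also fails if it takes over 72 s, if anything falls off the work surface, if the arm or the gripper's body presses on something with over 40 N, if the wrist force passes 120 N, or if a joint passes its speed limit or range.

## Working session

There is one attempt and no reset: what is moved stays moved. The work goes in short steps, Python scripts to look and compute and a tool call to move; the robot and the scene stay as the last step left them, time stands still between calls to the robot, and variables do not carry over. Pictures are saved under pics/ and viewed, and the job is handed in when it is done.

Besides the shell and the picture viewer there is one more tool, called after "Call:" as name(argument=value, ...) on one line, values as JSON. send_rows: Moves the arm, as the interface text tells. Its arguments: {"type":"object","properties":{"dp":{"type":"array"},"rot":{"type":"array"},"jaw":{"type":"number"},"force":{"type":"number"}},"required":["dp","rot"]}

```bash
ls; mkdir -p pics; python3 - <<'E'
from bench import r,vision,job
import cv2,numpy as np
print(r.sense())
for n in ["top","side"]:
    s=vision.snapshot(n)
    cv2.imwrite(f"pics/{n}0.png",cv2.cvtColor(s["pixels"],cv2.COLOR_RGB2BGR))
    np.savez(f"{n}0.npz",**s)
    print(n,s["intrinsics"],s["world_from_camera"])
E
```

```text
pics
{'time': 0.0, 'joint_pos': array([ 6.42627292e+01,  7.51317647e+00,  8.53300005e+01, -7.62838560e-04,
        8.72615654e+01, -4.89253692e+00]), 'qd': array([ 0.06765942,  0.04913009,  0.0289278 , -0.09350407,  0.02683403,
        0.04536202]), 'joint_efforts': array([-1.47740418e-03, -5.69388986e+01, -5.00555956e+01, -3.67867324e-04,
        1.46347174e-02, -4.48419814e-05]), 'tool_pos': array([213.25090692, 560.26102616, 244.25763414]), 'tcp_rot': array([-1.79991826e+02,  1.04425736e-01,  6.91553107e+01]), 'ft_force': array([-0.35773692,  0.33827897, -0.18783337]), 'wrist_torque': array([-0.02208103,  0.03266907,  0.02514887]), 'finger_gap': 85.26237275081718}
top [[504.48484751   0.         281.53892075]
 [  0.         504.48484751 204.93779256]
 [  0.           0.           1.        ]] [[ 1.16541031e-02 -9.79078559e-01  2.03148610e-01  2.90264753e+02]
 [-9.99921749e-01 -1.23348262e-02 -2.08503863e-03  2.10538534e+01]
 [ 4.54721941e-03 -2.03108414e-01 -9.79145696e-01  1.41887016e+03]
 [ 0.00000000e+00  0.00000000e+00  0.00000000e+00  1.00000000e+00]]
side [[462.3944516    0.         285.37269922]
 [  0.         462.3944516  212.05489356]
 [  0.           0.           1.        ]] [[ 9.96066872e-01 -5.60275027e-02  6.86418658e-02  4.84492224e+02]
 [-8.84199657e-02 -6.78526283e-01  7.29235211e-01 -8.26164577e+02]
 [ 5.71808222e-03 -7.32436347e-01 -6.80811502e-01  8.86065903e+02]
 [ 0.00000000e+00  0.00000000e+00  0.00000000e+00  1.00000000e+00]]
```

View pics/top0.png

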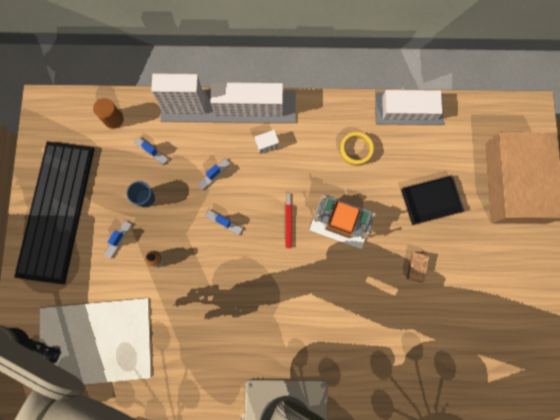

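View pics/side0.png

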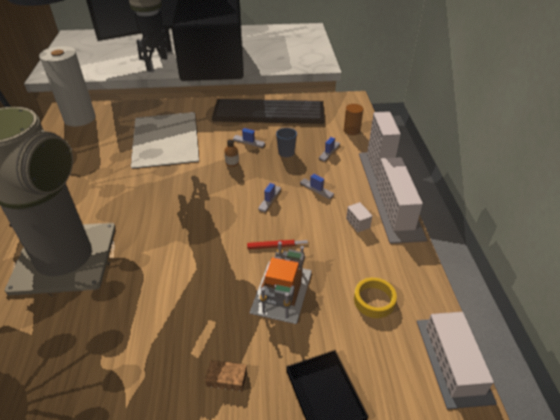

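Top view: four keeper look-alikes (grips near 152,149; 215,173; 225,222; 117,239), press at about (343,220) with orange plate, knife to its left at (289,220). Measuring now.

```bash
cat > h.py <<'E'
import numpy as np,cv2
def cloud(s):
    K=s["intrinsics"];d=s["depth"];v,u=np.mgrid[:d.shape[0],:d.shape[1]]
    P=np.stack([(u-K[0,2])/K[0,0]*d,(v-K[1,2])/K[1,1]*d,d],-1)
    T=s["world_from_camera"];return P@T[:3,:3].T+T[:3,3]
def ray(s,u,v,z):
    K=s["intrinsics"];T=s["world_from_camera"]
    d=T[:3,:3]@np.array([(u-K[0,2])/K[0,0],(v-K[1,2])/K[1,1],1]);o=T[:3,3]
    return o+d*(z-o[2])/d[2]
E
python3 - <<'E'
from h import *
for n in ["top","side"]:
    s=dict(np.load(f"{n}0.npz"));hsv=cv2.cvtColor(s["pixels"],cv2.COLOR_RGB2HSV);P=cloud(s)
    for nm,lo,hi in [("blue",(108,150,80),(125,255,255)),("orange",(5,220,180),(14,255,255)),("green",(55,60,40),(90,255,255)),("red",(0,200,100),(4,255,255))]:
        m=cv2.inRange(hsv,lo,hi);c,l,st,ce=cv2.connectedComponentsWithStats(m)
        for i in range(1,c):
            if st[i,4]<25: continue
            p=P[(l==i)&(s["depth"]>0)]
            ztop=np.percentile(p[:,2],90)
            q=p[p[:,2]>ztop-6]
            (cx,cy),wh,a=cv2.minAreaRect(q[:,:2].astype(np.float32))
            print(n,nm,ce[i].round(1),st[i,4],"med",np.median(p,0).round(1),"ztop",ztop.round(1),"rect",round(cx,1),round(cy,1),np.round(wh,1),round(a,1),"R",np.hypot(cx,cy).round())
s=dict(np.load("top0.npz"));cv2.imwrite("pics/c0.png",cv2.resize(s["pixels"][180:260,190:390,::-1],None,fx=4,fy=4,interpolation=cv2.INTER_CUBIC))
s=dict(np.load("side0.npz"));cv2.imwrite("pics/c1.png",cv2.resize(s["pixels"][170:325,230:380,::-1],None,fx=3.8,fy=3.8,interpolation=cv2.INTER_CUBIC))
E
```

```text
top blue [148.6 147.9] 84 med [736.1 397.6  46.1] ztop 50.0 rect 738.0 400.2 [37.1 14.7] 51.4 R 840.0
top blue [212.7 171.7] 89 med [669.3 213.   44.8] ztop 48.7 rect 670.5 214.9 [15.4 35.9] 41.0 R 704.0
top blue [222.5 220.3] 80 med [530.1 180.2  45.8] ztop 49.4 rect 531.0 181.9 [34.8 14.8] 60.9 R 561.0
top blue [114.2 237.8] 86 med [477.4 475.7  46. ] ztop 50.8 rect 478.1 476.7 [13.9 32.4] 65.0 R 675.0
top green [328.9 204.5] 56 med [ 570.9 -110.4   81.8] ztop 85.5 rect 571.3 -109.7 [12.  29.7] 69.6 R 582.0
top green [364.2 217.4] 60 med [ 536.5 -204.7   81.8] ztop 86.3 rect 536.5 -204.7 [14.  28.5] 71.7 R 574.0
top red [288.5 225.9] 156 med [521.4  -1.3  12.3] ztop 16.5 rect 521.7 -2.3 [115.4   8.6] 0.5 R 522.0
side green [293.9 254.4] 30 med [ 572.5 -110.7   82.1] ztop 83.6 rect 572.2 -110.4 [ 9.4 27. ] 65.7 R 583.0
side green [282.1 288.3] 45 med [ 537.1 -206.5   81.8] ztop 83.2 rect 537.7 -206.0 [ 9.4 28.8] 73.4 R 576.0
side red [287.3 242.1] 25 med [567.1  -3.1  10.7] ztop 13.1 rect 568.0 -4.0 [25.5 12.6] 9.9 R 568.0
side red [261.8 244. ] 66 med [502.9  -4.6  10.9] ztop 13.4 rect 501.9 -5.4 [72.5 15.5] 2.0 R 502.0
```

View pics/c0.png

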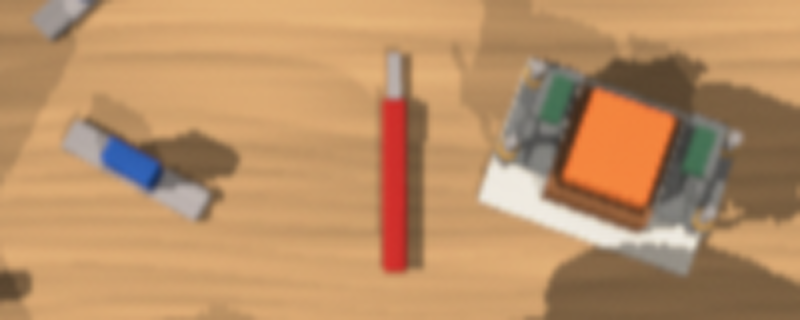

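View pics/c1.png

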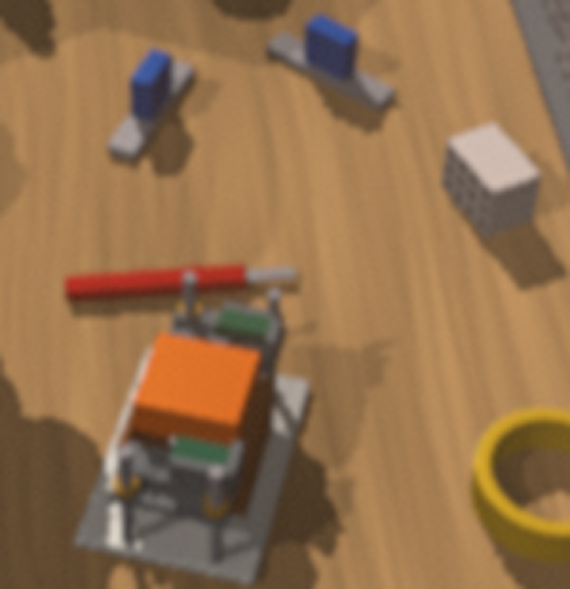

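```bash
python3 - <<'E'
from h import *
def rectz(s,m,z):
    c=max(cv2.findContours(m,0,1)[0],key=cv2.contourArea)
    q=np.array([ray(s,u,v,z)[:2] for u,v in c[:,0]],np.float32)
    return cv2.minAreaRect(q)
for n in ["top","side"]:
    s=dict(np.load(f"{n}0.npz"));hsv=cv2.cvtColor(s["pixels"],cv2.COLOR_RGB2HSV);P=cloud(s)
    near=(np.hypot(P[...,0]-552,P[...,1]+158)<110)
    m=cv2.inRange(hsv,(4,180,200),(16,255,255))*near.astype(np.uint8)
    m2=(m>0)&(P[...,2]>81)
    print(n,"plate",m.sum()/255,rectz(s,(m2*255).astype(np.uint8),84),np.median(P[m2],0).round(1))
    k=np.hypot(P[...,0]-530,P[...,1]-181)<90
    b=((P[...,2]>4)&k&(hsv[...,1]<90)|(cv2.inRange(hsv,(100,120,40),(130,255,255))>0)&k)
    q=P[b];print("keeper all",len(q),cv2.minAreaRect(q[:,:2].astype(np.float32)))
    g=(cv2.inRange(hsv,(100,120,40),(130,255,255))>0)&k&(P[...,2]>40)
    print("grip top",cv2.minAreaRect(P[g][:,:2].astype(np.float32)),P[g].mean(0),g.sum())
    g=(hsv[...,1]<90)&k&(P[...,2]>4)&(P[...,2]<20);q=P[g];c,R=q.mean(0),np.linalg.svd(q[:,:2]-q[:,:2].mean(0))[2]
    print("bar",c,np.degrees(np.arctan2(R[0,1],R[0,0])),len(q))
    # ledge greys near press
    yaw=np.radians(-20.2);ex=np.array([np.cos(yaw),np.sin(yaw)]);ey=np.array([-ex[1],ex[0]])
    gr=near&(hsv[...,1]<70);d=P[...,:2]-np.array([550,-157]);x=d@ex;y=d@ey
    for sg in(1,-1):
        L=gr&(sg*y>42)&(sg*y<56)&(x<-4)&(x>-28);print("ledge",sg,np.percentile(P[L][:,2],[20,50,80]),L.sum())
E
```

```text
top plate 492.0 ((538.5507202148438, -151.40121459960938), (56.849815368652344, 61.86215591430664), 70.17005157470703) [ 538.7 -151.8   84.4]
keeper all 304 ((531.9401245117188, 181.15194702148438), (112.37490844726562, 25.437625885009766), 61.65770721435547)
grip top ((531.141845703125, 182.0349578857422), (38.52730941772461, 16.48909568786621), 64.55648040771484) [530.88748564 180.84132748  46.00724026] 83
bar [530.01962002 179.50808381   8.63770867] -118.03506942088133 194
ledge 1 [59.50558236 61.28729603 64.19786796] 40
ledge -1 [58.93188782 61.03107928 63.95797728] 39
side plate 475.0 ((539.8994140625, -153.08290100097656), (52.77224349975586, 59.198463439941406), 70.91642761230469) [ 540.3 -153.9   83.1]
keeper all 253 ((532.8781127929688, 179.177490234375), (111.12168884277344, 23.147537231445312), 61.70343017578125)
grip top ((533.7236328125, 179.7538604736328), (35.104129791259766, 13.918752670288086), 61.23930358886719) [533.34351742 179.89692993  44.57877929] 36
bar [529.97392789 169.0261821    8.78055623] -121.26255198972106 143
ledge 1 [60.03641901 73.34206574 81.27510031] 19
ledge -1 [ 6.74329807  8.58930294 59.97892026] 70
```

Call:
send_rows(dp=[[30, -36, 0], [62, -74, 0], [94, -112, 0], [127, -151, 0], [159, -190, 0]], rot=[[0, 0, -0.17], [0, 0, -0.34], [0, 0, -0.51], [0, 0, -0.68], [0, 0, -0.85]], jaw=60)

```text
time: 0.72
tool_pos: [373.1, 369.2, 244.9]
tcp_rot: [180.0, 0.0, 20.1]
ft_force: [0.9, 0.6, 0.2]
finger_gap: 59.9
```

Call:
send_rows(dp=[[35, -40, 0], [70, -80, -15], [105, -120, -30], [140, -160, -45], [159, -190, -55]], rot=[[0, 0, -0.17], [0, 0, -0.34], [0, 0, -0.51], [0, 0, -0.68], [0, 0, -0.85]])

```text
time: 1.35
tool_pos: [532.2, 178.6, 188.9]
tcp_rot: [179.9, 0.1, -28.6]
ft_force: [-0.5, 0.2, 0.2]
finger_gap: 59.6
```

Call:
send_rows(dp=[[0, 0, 0], [0, 0, 0]], rot=[[0, 0, 0], [0, 0, 0]])

```text
time: 1.6
tool_pos: [531.1, 181.1, 190.1]
tcp_rot: [180.0, 0.0, -28.2]
ft_force: [0.3, -0.0, -0.3]
finger_gap: 60.0
```

```bash
cat >> h.py <<'E'
from scipy.spatial.transform import Rotation as R
def wray(s,st,u,v,z):
    K=s["intrinsics"];T=s["T_tool_cam"]
    x=(u-K[0,2])/K[0,0];y=(v-K[1,2])/K[1,1];t=np.hypot(x,y)
    d=np.array([np.sin(t)*x/max(t,1e-9),np.sin(t)*y/max(t,1e-9),np.cos(t)])
    Rt=R.from_euler("xyz",st["tcp_rot"],degrees=True).as_matrix()
    o=Rt@T[:3,3]+st["tool_pos"];d=Rt@T[:3,:3]@d
    return o+d*(z-o[2])/d[2]
E
cat > wr.py <<'E'
import sys
from bench import r,vision
from h import *
st=r.sense();s=vision.snapshot("wrist")
n=sys.argv[1]
np.savez(n+".npz",**s,**{"tool_pos":st["tool_pos"],"tcp_rot":st["tcp_rot"]})
cv2.imwrite(f"pics/{n}.png",s["pixels"][...,::-1]);print(st["tool_pos"],st["tcp_rot"],s["intrinsics"],s["T_tool_cam"])
E
python3 wr.py w1
```

```text
[531.09990981 181.07884211 190.13619311] [ 1.79996408e+02  4.62937991e-02 -2.81524690e+01] [[325.1922621    0.         278.45492228]
 [  0.         325.1922621  206.03797317]
 [  0.           0.           1.        ]] [[ 9.99999426e-01  5.20856227e-04  9.36014568e-04 -2.05376764e-02]
 [-7.74119412e-04  9.55370118e-01  2.95410458e-01 -7.51299725e+01]
 [-7.40373971e-04 -2.95411014e-01  9.55369973e-01 -1.28316870e+02]
 [ 0.00000000e+00  0.00000000e+00  0.00000000e+00  1.00000000e+00]]
```

View pics/w1.png

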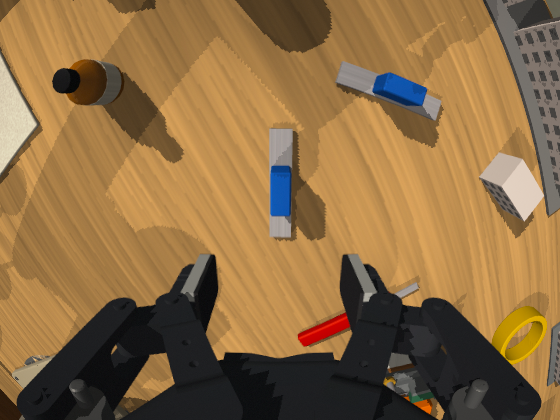

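Wrist view: keeper at (281,185), nearly upright in the image, centred between the fingers; measuring by ray casting.

```bash
python3 - <<'E'
from h import *
s=dict(np.load("w1.npz"));hsv=cv2.cvtColor(s["pixels"],cv2.COLOR_RGB2HSV)
roi=np.zeros(hsv.shape[:2],np.uint8);roi[120:245,262:300]=255
b=cv2.inRange(hsv,(105,150,60),(125,255,255))&roi
g=cv2.inRange(hsv,(0,0,90),(180,60,255))&roi
top=cv2.inRange(hsv,(105,150,180),(125,255,255))&roi
for nm,m,z in[("grip",b,46),("griptop",top,46),("bar",g,8)]:
    c=max(cv2.findContours(m,0,1)[0],key=cv2.contourArea) if nm!="bar" else cv2.findNonZero(m)
    q=np.array([wray(s,s,u,v,z)[:2] for u,v in c[:,0]],np.float32);rc=cv2.minAreaRect(q);print(nm,rc,len(c))
    print(cv2.boundingRect(c))
E
```

```text
grip ((534.98876953125, 184.12022399902344), (43.971885681152344, 16.673168182373047), 61.543357849121094) 131
(271, 166, 20, 50)
griptop ((527.9500122070312, 184.9539794921875), (36.874732971191406, 3.4969639778137207), 61.535728454589844) 89
(271, 173, 5, 42)
bar ((533.267822265625, 181.24473571777344), (108.9271240234375, 21.948570251464844), 61.57072830200195) 1307
(269, 129, 24, 108)
```

Call:
send_rows(dp=[[1.5, 0, -45], [1.5, 0, -90], [1.5, 0, -125], [1.5, 0, -150], [1.5, 0, -162]], rot=[[0, 0, -0.003], [0, 0, -0.003], [0, 0, -0.003], [0, 0, -0.003], [0, 0, -0.003]], jaw=45)

```text
time: 2.28
tool_pos: [531.6, 181.8, 27.1]
tcp_rot: [179.9, 0.1, -28.3]
ft_force: [0.1, -0.3, -0.9]
finger_gap: 44.7
```

Call:
send_rows(dp=[[0, 0, 0], [0, 0, 0], [0, 0, 0], [0, 0, 0], [0, 0, 0]], rot=[[0, 0, 0], [0, 0, 0], [0, 0, 0], [0, 0, 0], [0, 0, 0]], jaw=10, force=70)

```text
time: 2.9
tool_pos: [533.9, 181.0, 29.5]
tcp_rot: [-179.9, -0.1, -28.4]
ft_force: [-0.9, 1.0, 6.2]
finger_gap: 17.0
```

Call:
send_rows(dp=[[0, 0, 0], [0, 0, 0], [0, 0, 0]], rot=[[0, 0, 0], [0, 0, 0], [0, 0, 0]])

```text
time: 3.28
tool_pos: [533.9, 181.0, 29.5]
tcp_rot: [-179.9, -0.1, -28.4]
ft_force: [-0.6, 0.2, 6.8]
finger_gap: 16.5
```

Call:
send_rows(dp=[[0, 0, 20], [0, 0, 60], [0, 0, 110], [0, 0, 150], [0, 0, 150]], rot=[[0, 0, 0], [0, 0, 0], [0, 0, 0], [0, 0, 0], [0, 0, 0]])

```text
time: 3.9
tool_pos: [535.7, 181.3, 184.2]
tcp_rot: [-179.7, -0.4, -28.4]
ft_force: [-0.0, -0.2, -1.0]
finger_gap: 17.0
```

```bash
python3 wr.py w2
```

```text
[535.74182652 181.30114959 184.19864702] [-179.66224756   -0.38526585  -28.42528551] [[325.1922621    0.         278.45492228]
 [  0.         325.1922621  206.03797317]
 [  0.           0.           1.        ]] [[ 9.99999425e-01  5.27334354e-04  9.33841372e-04 -2.15004469e-02]
 [-7.79659538e-04  9.55372881e-01  2.95401506e-01 -7.51281741e+01]
 [-7.36391360e-04 -2.95402065e-01  9.55372743e-01 -1.28318517e+02]
 [ 0.00000000e+00  0.00000000e+00  0.00000000e+00  1.00000000e+00]]
```

View pics/w2.png

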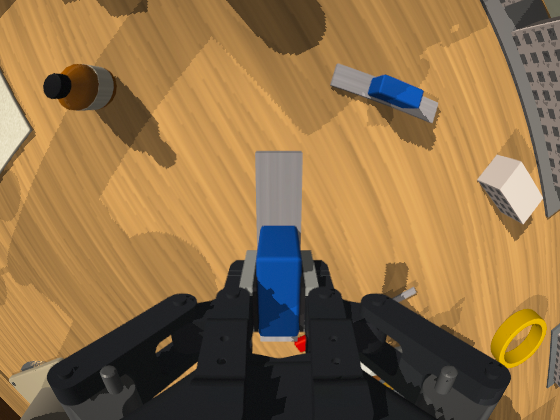

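Keeper held, bar far edge at v≈151, u 257–301, straight. Measuring its offset in the tool frame.

```bash
cat > bar.py <<'E'
import sys
from h import *
s=dict(np.load(sys.argv[1]+".npz"));hsv=cv2.cvtColor(s["pixels"],cv2.COLOR_RGB2HSV)
K=s["intrinsics"];T=s["T_tool_cam"];d=s["depth"]
v,u=np.mgrid[:420,:560];x=(u-K[0,2])/K[0,0];y=(v-K[1,2])/K[1,1];t=np.maximum(np.hypot(x,y),1e-9)
D=np.stack([np.sin(t)*x/t,np.sin(t)*y/t,np.cos(t)],-1);P=D*(d/np.cos(t))[...,None]
P=P@T[:3,:3].T+T[:3,3]
roi=np.zeros((420,560),bool);roi[140:345,245:315]=1
for nm,m in[("bar",cv2.inRange(hsv,(0,0,90),(180,60,255))),("blue",cv2.inRange(hsv,(105,150,60),(125,255,255)))]:
    k=(m>0)&roi&(d>0)&(d<200)
    if nm=="bar": k&=(v<225)
    q=P[k];print(nm,k.sum(),"min",np.percentile(q,[1,50,99],axis=0).round(1).tolist())
    A=np.c_[q[:,0],q[:,1],np.ones(len(q))]
    if nm=="bar":
        c=np.linalg.lstsq(A,q[:,2],rcond=None)[0];print("plane z slopes deg",np.degrees(c[:2]),"z0",c[2])
        for vv in range(160,215,18):
            r=q[abs(v[k]-vv)<1];print(vv,r[:,0].min(),r[:,0].max(),r[:,1].mean())
    else:
        tp=q[q[:,2]<np.percentile(q[:,2],30)+3]
E
python3 bar.py w2
python3 - <<'E'
from bench import r,vision
from h import *
s=vision.snapshot("side");cv2.imwrite("pics/s2.png",cv2.resize(s["pixels"][60:340,170:390,::-1],None,fx=2,fy=2))
E
```

```text
bar 3350 min [[-10.5, -54.7, 20.4], [-0.1, -38.2, 21.8], [10.7, -19.6, 26.9]]
plane z slopes deg [-0.01580029 -0.91512415] z0 21.287506572538476
160 -10.384935793869397 10.646095245659469 -51.181340289066384
178 -10.53131856109579 10.676877548859887 -42.58185028626923
196 -10.632633693237828 11.00272413168639 -33.734404344229645
214 -10.297741003084788 10.542713036713016 -24.67128313768404
blue 4507 min [[-8.4, -20.2, -17.4], [-0.1, -9.8, -15.8], [8.5, 18.5, 17.4]]
```

View pics/s2.png

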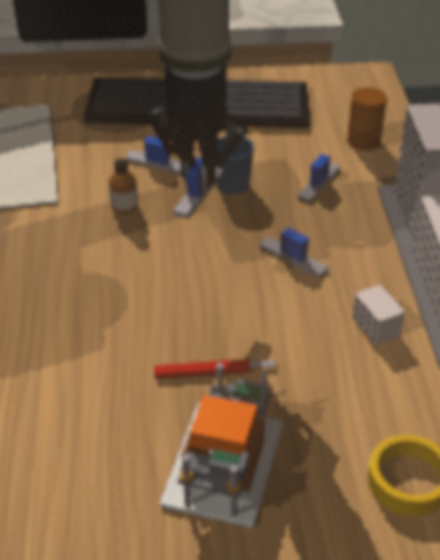

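Call:
send_rows(dp=[[-10, -40, 20], [-30, -90, 40], [-50, -145, 56], [-70, -200, 60], [-85, -250, 60]], rot=[[0, 0, 0.03], [0, 0, 0.07], [0, 0, 0.1], [0, 0, 0.13], [0, 0, 0.145]])

```text
time: 4.62
tool_pos: [446.3, -70.7, 237.0]
tcp_rot: [180.0, 0.1, -20.1]
ft_force: [0.9, 0.1, -2.0]
finger_gap: 16.7
```

Call:
send_rows(dp=[[-13, -40, 0], [-13, -45, 0], [-13, -45, 0], [-13, -45, 0]], rot=[[0, 0, 0], [0, 0, 0], [0, 0, 0], [0, 0, 0]])

```text
time: 5.12
tool_pos: [435.0, -113.2, 237.6]
tcp_rot: [-180.0, 0.1, -20.0]
ft_force: [0.3, 0.5, -0.9]
finger_gap: 17.0
```

```bash
python3 wr.py w3
```

```text
[ 434.95964175 -113.17250072  237.60470555] [-1.79978262e+02  8.02807165e-02 -2.00414122e+01] [[325.1922621    0.         278.45492228]
 [  0.         325.1922621  206.03797317]
 [  0.           0.           1.        ]] [[ 9.99999447e-01  5.29459282e-04  9.08488077e-04 -5.49193681e-02]
 [-7.74280433e-04  9.55339575e-01  2.95509217e-01 -7.51352234e+01]
 [-7.11454515e-04 -2.95509757e-01  9.55339457e-01 -1.28316931e+02]
 [ 0.00000000e+00  0.00000000e+00  0.00000000e+00  1.00000000e+00]]
```

View pics/w3.png

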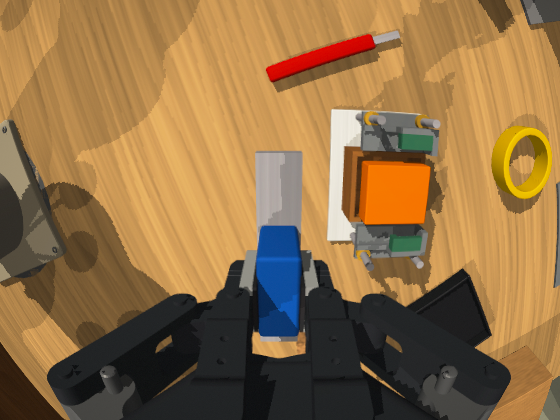

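Wrist view: orange plate at about (396,193), green hooks at (415,140) and (405,243). Refining the press pose from these.

```bash
python3 - <<'E'
from h import *
s=dict(np.load("w3.npz"));hsv=cv2.cvtColor(s["pixels"],cv2.COLOR_RGB2HSV);d=s["depth"]
K=s["intrinsics"];T=s["T_tool_cam"]
v,u=np.mgrid[:420,:560];x=(u-K[0,2])/K[0,0];y=(v-K[1,2])/K[1,1];t=np.maximum(np.hypot(x,y),1e-9)
D=np.stack([np.sin(t)*x/t,np.sin(t)*y/t,np.cos(t)],-1);P=D*(d/np.cos(t))[...,None]
P=P@T[:3,:3].T+T[:3,3]
Rt=R.from_euler("xyz",s["tcp_rot"],degrees=True).as_matrix();W=P@Rt.T+s["tool_pos"]
roi=np.zeros((420,560),bool);roi[100:275,325:445]=1
o=(cv2.inRange(hsv,(4,180,200),(16,255,255))>0)&roi&(W[...,2]>80)
print("plate",cv2.minAreaRect(W[o][:,:2].astype(np.float32)),np.median(W[o],0))
C=[]
g=(cv2.inRange(hsv,(60,60,40),(90,255,255))>0)&roi
for sl in (slice(100,180),slice(210,275)):
    m=np.zeros_like(g);m[sl]=g[sl];q=W[m];zt=np.percentile(q[:,2],80);q=q[abs(q[:,2]-np.median(q[q[:,2]>zt-8][:,2]))<3]
    rc=cv2.minAreaRect(q[:,:2].astype(np.float32));print("hook",rc,np.median(q,0),len(q));C.append(np.array(rc[0]))
a=C[0]-C[1];print("y axis deg",np.degrees(np.arctan2(a[1],a[0])),np.linalg.norm(a),"mid",(C[0]+C[1])/2)
yaw=np.arctan2(a[1],a[0])-np.pi/2;ex=np.array([np.cos(yaw),np.sin(yaw)]);ey=np.array([-ex[1],ex[0]])
cen=(C[0]+C[1])/2-16*ex;print("centre",cen)
X=(W[...,:2]-cen)@ex;Y=(W[...,:2]-cen)@ey
b=roi&(W[...,2]<15)&(W[...,2]>5)&(hsv[...,1]<60)&(X<-35)
print("base white x,y ranges",np.percentile(X[b],[.5,99.5]),np.percentile(Y[b],[.5,99.5]))
for sg in(1,-1):
    L=roi&(sg*Y>41)&(sg*Y<56)&(X<-6)&(X>-28)&(hsv[...,1]<70)
    print("ledge",sg,np.percentile(W[L][:,2],[10,30,50,70,90]).round(1),L.sum())
E
```

```text
plate ((504.3355712890625, -123.84102630615234), (72.45710754394531, 169.35006713867188), 51.36711120605469) [ 538.39273197 -150.72287558   83.756742  ]
hook ((572.6622924804688, -110.41120147705078), (14.107213973999023, 32.71397399902344), 70.12017059326172) [ 571.63836099 -110.21132966   82.39413449] 477
hook ((538.06396484375, -206.6713104248047), (15.229837417602539, 32.47455596923828), 71.1070785522461) [ 537.161598   -206.07636492   82.30851812] 422
y axis deg 70.2302742254197 102.2890651530807 mid [ 555.36312866 -158.54125595]
centre [ 540.30617472 -153.12940434]
base white x,y ranges [-54.84549506 -35.15132814] [-76.71333674  76.47986021]
ledge 1 [ 7.6 59.5 60.1 60.6 61.2] 417
ledge -1 [59.1 59.9 60.3 60.8 61.3] 281
```

Call:
send_rows(dp=[[25, -9, -15], [55, -20, -35], [80, -30, -60], [90, -33, -88], [90, -33, -108]], rot=[[0, 0, 0], [0, 0, 0], [0, 0, 0], [0, 0, 0], [0, 0, 0]])

```text
time: 5.8
tool_pos: [525.3, -146.0, 128.4]
tcp_rot: [-180.0, 0.1, -20.0]
ft_force: [-1.2, 0.1, -0.7]
finger_gap: 16.5
```

Call:
send_rows(dp=[[0, 0, 0], [0, 0, 0], [0, 0, 0]], rot=[[0, 0, 0], [0, 0, 0], [0, 0, 0]])

```text
time: 6.18
tool_pos: [525.9, -147.3, 131.8]
tcp_rot: [180.0, -0.1, -20.1]
ft_force: [0.1, -0.6, -1.7]
finger_gap: 16.8
```

```bash
python3 wr.py w4; python3 - <<'E'
from bench import r,vision
from h import *
for n in("side","top"):
    s=vision.snapshot(n);c=s["pixels"][190:330,220:340] if n=="side" else s["pixels"][150:290,280:400]
    cv2.imwrite(f"pics/{n}4.png",cv2.resize(c[...,::-1],None,fx=4,fy=4,interpolation=cv2.INTER_CUBIC))
s=r.sense();print(s["tool_pos"],s["ft_force"],s["tcp_rot"])
E
```

```text
[ 525.8773321  -147.27039891  131.84388342] [ 1.79999548e+02 -1.38148633e-01 -2.00855631e+01] [[325.1922621    0.         278.45492228]
 [  0.         325.1922621  206.03797317]
 [  0.           0.           1.        ]] [[ 9.99999446e-01  5.29941062e-04  9.09166964e-04 -5.58260816e-02]
 [-7.74938849e-04  9.55340598e-01  2.95505908e-01 -7.51353034e+01]
 [-7.11963396e-04 -2.95506449e-01  9.55340480e-01 -1.28317040e+02]
 [ 0.00000000e+00  0.00000000e+00  0.00000000e+00  1.00000000e+00]]
[ 525.49052361 -147.39746616  131.31617485] [-0.09690758 -0.71065874 -1.95862987] [ 1.79998623e+02 -9.55460528e-02 -2.01086094e+01]
```

View pics/w4.png

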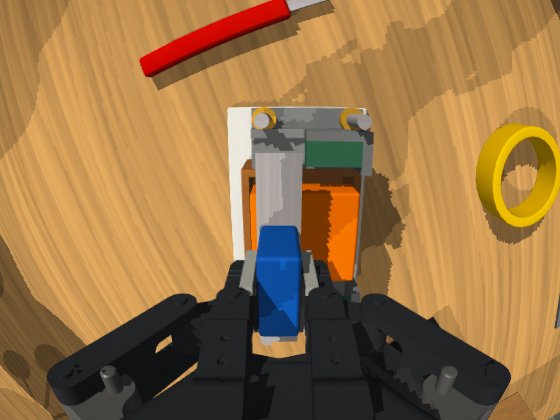

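View pics/side4.png

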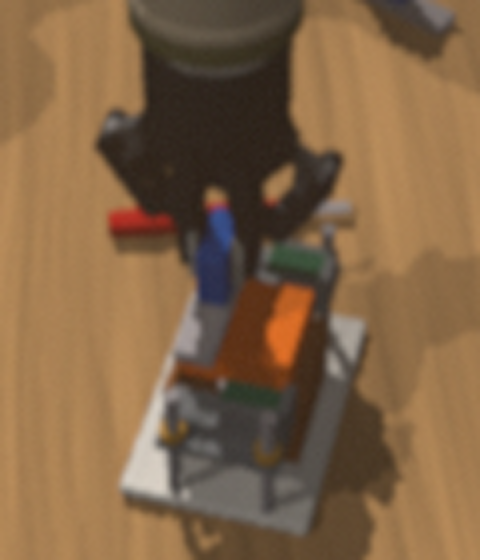

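```bash
python3 - <<'E'
from h import *
s=dict(np.load("w4.npz"));hsv=cv2.cvtColor(s["pixels"],cv2.COLOR_RGB2HSV);d=s["depth"]
K=s["intrinsics"];T=s["T_tool_cam"]
v,u=np.mgrid[:420,:560];x=(u-K[0,2])/K[0,0];y=(v-K[1,2])/K[1,1];t=np.maximum(np.hypot(x,y),1e-9)
D=np.stack([np.sin(t)*x/t,np.sin(t)*y/t,np.cos(t)],-1);P=D*(d/np.cos(t))[...,None]
P=P@T[:3,:3].T+T[:3,3]
roi=np.zeros((420,560),bool);roi[100:200,225:380]=1
g=(cv2.inRange(hsv,(60,60,40),(90,255,255))>0)&roi
q=P[g];print("hook",np.percentile(q,[2,50,98],axis=0).round(1),cv2.minAreaRect(q[:,:2].astype(np.float32)))
b=(hsv[...,1]<60)&roi&(d>0)&(P[...,2]<27)&(abs(P[...,0])<14);q=P[b];print("bar",np.percentile(q,[1,50,99],axis=0).round(1))
o=(cv2.inRange(hsv,(2,150,60),(16,255,255))>0)&(P[...,2]>40)&(P[...,2]<60)&(v>100)&(v<320)&(u>230)&(u<380);q=P[o];print("plate",np.percentile(q,[1,50,99],axis=0).round(1))
E
```

```text
hook [[ 15.4 -57.6  48.2]
 [ 30.3 -50.6  49.6]
 [ 46.6 -43.5  52.8]] ((22.14406967163086, -53.70393753051758), (56.63568878173828, 24.514352798461914), 20.58584976196289)
bar [[-10.7 -54.7  20.3]
 [  0.3 -44.   21.8]
 [ 10.8 -32.2  24.2]]
plate [[-15.9 -28.3  46.8]
 [ 30.8  -8.1  48.2]
 [ 46.7  26.9  57.8]]
```

Call:
send_rows(dp=[[-0.5, 0, -8], [-0.5, 0, -14], [-0.5, 0, -20], [-0.5, 0, -24], [-0.5, 0, -28]], rot=[[0, 0, 0], [0, 0, 0], [0, 0, 0], [0, 0, 0], [0, 0, 0]])

```text
time: 6.95
tool_pos: [524.5, -147.3, 102.5]
tcp_rot: [180.0, 0.0, -20.1]
ft_force: [-4.0, 1.9, 6.6]
finger_gap: 17.3
```

Call:
send_rows(dp=[[0, 0, -2], [0, 0, -4], [0, 0, -6], [0, 0, -6], [0, 0, -6]], rot=[[0, 0, 0], [0, 0, 0], [0, 0, 0], [0, 0, 0], [0, 0, 0]])

```text
time: 7.58
tool_pos: [524.5, -147.3, 96.9]
tcp_rot: [180.0, -0.0, -20.1]
ft_force: [-4.7, 1.5, 7.0]
finger_gap: 16.9
```

Call:
send_rows(dp=[[0, 0, -1.5], [0, 0, -3], [0, 0, -4], [0, 0, -4], [0, 0, -4]], rot=[[0, 0, 0], [0, 0, 0], [0, 0, 0], [0, 0, 0], [0, 0, 0]])

```text
time: 8.2
tool_pos: [524.7, -147.4, 93.1]
tcp_rot: [180.0, -0.0, -20.1]
ft_force: [-5.3, 1.2, 9.1]
finger_gap: 17.3
```

Call:
send_rows(dp=[[0, 0, -0.5], [0, 0, -1], [0, 0, -1.5], [0, 0, -1.5]], rot=[[0, 0, 0], [0, 0, 0], [0, 0, 0], [0, 0, 0]])

```text
time: 8.7
tool_pos: [524.7, -147.4, 91.6]
tcp_rot: [180.0, -0.0, -20.1]
ft_force: [-5.2, 2.0, 9.6]
finger_gap: 17.1
```

Call:
send_rows(dp=[[0, 0, -0.4], [0, 0, -0.8], [0, 0, -0.8]], rot=[[0, 0, 0], [0, 0, 0], [0, 0, 0]])

```text
time: 9.07
tool_pos: [524.7, -147.4, 90.9]
tcp_rot: [180.0, -0.0, -20.1]
ft_force: [-4.8, 0.6, 10.0]
finger_gap: 16.8
```

Call:
send_rows(dp=[[0, 0, -0.4], [0, 0, -0.8], [0, 0, -0.8]], rot=[[0, 0, 0], [0, 0, 0], [0, 0, 0]])

```text
time: 9.45
tool_pos: [524.7, -147.4, 90.1]
tcp_rot: [180.0, -0.0, -20.1]
ft_force: [-4.8, 1.4, 9.7]
finger_gap: 17.3
```

Call:
send_rows(dp=[[0, 0, -0.3], [0, 0, -0.6], [0, 0, -0.6]], rot=[[0, 0, 0], [0, 0, 0], [0, 0, 0]])

```text
time: 9.82
tool_pos: [524.8, -147.4, 90.1]
tcp_rot: [180.0, -0.0, -20.1]
ft_force: [-7.9, 3.3, 13.9]
finger_gap: 17.1
```

Call:
send_rows(dp=[[0, 0, -0.3], [0, 0, -0.6], [0, 0, -0.6]], rot=[[0, 0, 0], [0, 0, 0], [0, 0, 0]])

```text
time: 10.2
tool_pos: [524.8, -147.4, 90.0]
tcp_rot: [180.0, -0.0, -20.1]
ft_force: [-10.2, 3.2, 19.2]
finger_gap: 17.3
```

Call:
send_rows(dp=[[0, 0, 1], [0, 0, 2], [0, 0, 2]], rot=[[0, 0, 0], [0, 0, 0], [0, 0, 0]])

```text
time: 10.58
tool_pos: [524.8, -147.4, 91.0]
tcp_rot: [180.0, -0.0, -20.1]
ft_force: [-4.4, 2.0, 9.6]
finger_gap: 17.1
```

Call:
send_rows(dp=[[1.9, -0.7, 0], [3.8, -1.4, 0], [5.6, -2, 0], [5.6, -2, 0]], rot=[[0, 0, 0], [0, 0, 0], [0, 0, 0], [0, 0, 0]])

```text
time: 11.08
tool_pos: [530.5, -149.4, 90.9]
tcp_rot: [-180.0, -0.0, -20.1]
ft_force: [-4.4, 0.8, 9.5]
finger_gap: 17.0
```

Call:
send_rows(dp=[[2.8, -1, 0], [5.6, -2, 0], [8.5, -3.1, 0], [11.3, -4.1, 0], [11.3, -4.1, 0]], rot=[[0, 0, 0], [0, 0, 0], [0, 0, 0], [0, 0, 0], [0, 0, 0]])

```text
time: 11.7
tool_pos: [541.9, -153.5, 91.0]
tcp_rot: [-180.0, -0.0, -20.1]
ft_force: [-4.7, 1.7, 9.2]
finger_gap: 17.0
```

Call:
send_rows(dp=[[2.8, -1, 0], [5.6, -2, 0], [8.5, -3.1, 0], [10.3, -3.8, 0], [10.3, -3.8, 0]], rot=[[0, 0, 0], [0, 0, 0], [0, 0, 0], [0, 0, 0], [0, 0, 0]])

```text
time: 12.32
tool_pos: [552.1, -157.2, 91.0]
tcp_rot: [-180.0, -0.0, -20.1]
ft_force: [-3.9, 1.7, 10.5]
finger_gap: 17.1
```

Call:
send_rows(dp=[[1.4, -0.5, 0], [2.8, -1, 0], [4.2, -1.5, 0], [5.6, -2, 0], [5.6, -2, 0]], rot=[[0, 0, 0], [0, 0, 0], [0, 0, 0], [0, 0, 0], [0, 0, 0]])

```text
time: 12.95
tool_pos: [557.6, -159.3, 90.9]
tcp_rot: [-180.0, -0.0, -20.1]
ft_force: [-4.8, 1.8, 9.9]
finger_gap: 16.8
```

Call:
send_rows(dp=[[0.7, -0.25, 0], [1.4, -0.5, 0], [1.4, -0.5, 0]], rot=[[0, 0, 0], [0, 0, 0], [0, 0, 0]])

```text
time: 13.32
tool_pos: [558.9, -159.7, 90.9]
tcp_rot: [-180.0, -0.0, -20.1]
ft_force: [-4.8, 2.2, 10.0]
finger_gap: 16.9
```

Call:
send_rows(dp=[[0.5, -0.15, 0], [0.9, -0.35, 0], [0.9, -0.35, 0]], rot=[[0, 0, 0], [0, 0, 0], [0, 0, 0]])

```text
time: 13.7
tool_pos: [559.8, -160.0, 90.9]
tcp_rot: [-180.0, -0.0, -20.1]
ft_force: [-4.8, 1.8, 8.9]
finger_gap: 17.2
```

Call:
send_rows(dp=[[0.3, -0.1, 0], [0.6, -0.2, 0], [0.6, -0.2, 0]], rot=[[0, 0, 0], [0, 0, 0], [0, 0, 0]])

```text
time: 14.08
tool_pos: [560.0, -160.1, 90.8]
tcp_rot: [180.0, 0.0, -20.1]
ft_force: [-6.1, 2.0, 10.8]
finger_gap: 16.6
```

Call:
send_rows(dp=[[0.4, -0.15, 0], [0.4, -0.15, 0]], rot=[[0, 0, 0], [0, 0, 0]])

```text
time: 14.32
tool_pos: [560.1, -160.2, 90.7]
tcp_rot: [180.0, 0.1, -20.1]
ft_force: [-8.7, 3.5, 12.2]
finger_gap: 16.7
```

Call:
send_rows(dp=[[-1.4, 0.5, 0], [-2.8, 1, 0], [-2.8, 1, 0]], rot=[[0, 0, 0], [0, 0, 0], [0, 0, 0]])

```text
time: 14.7
tool_pos: [559.8, -160.0, 92.1]
tcp_rot: [-180.0, -0.3, -20.1]
ft_force: [1.0, -0.6, 9.0]
finger_gap: 17.2
```

Call:
send_rows(dp=[[0, 0, 1.5], [0, 0, 3], [0, 0, 4.5], [0, 0, 5.5], [0, 0, 5.5]], rot=[[0, 0, 0], [0, 0, 0], [0, 0, 0], [0, 0, 0], [0, 0, 0]])

```text
time: 15.32
tool_pos: [559.8, -160.0, 97.4]
tcp_rot: [-180.0, -0.3, -20.1]
ft_force: [1.2, -0.3, 7.7]
finger_gap: 16.8
```

Call:
send_rows(dp=[[-0.8, 0.3, 0], [-1.4, 0.5, 0], [-1.4, 0.5, 0.5], [-1.4, 0.5, 0.5]], rot=[[0, 0, 0], [0, 0, 0], [0, 0, 0], [0, 0, 0]])

```text
time: 15.82
tool_pos: [559.2, -159.8, 98.1]
tcp_rot: [-180.0, -0.4, -20.1]
ft_force: [5.6, -1.2, 4.9]
finger_gap: 16.9
```

```bash
python3 wr.py w5 | head -1; python3 -c "
from bench import r
s=r.sense();print(s['joint_pos'],s['tool_pos'],s['ft_force'],s['wrist_torque'])"
```

```text
[ 559.16578336 -159.84516326   98.08539875] [-179.9928826    -0.38860152  -20.11617591] [[325.1922621    0.         278.45492228]
[-2.10092955e+01  1.10154998e+01  9.72062873e+01  1.42618681e-02
  7.13932493e+01 -8.99511632e-01] [ 559.1466297  -159.80568049   98.05046038] [ 5.35132046 -1.91125025  5.02807424] [-0.25064262 -0.90121219  0.06062232]
```

View pics/w5.png

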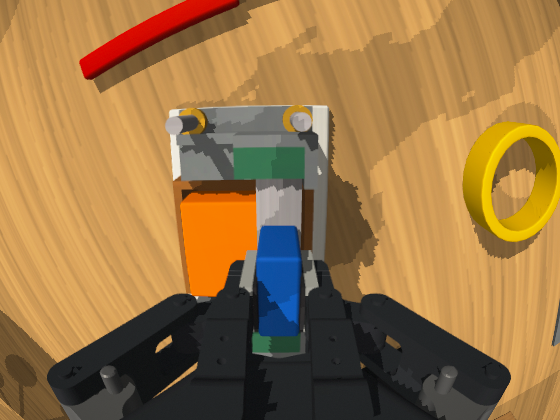

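Bar sits under both hooks (hooks at 268,163 and 277,343 overlapping it). I'll relieve the side force, then release.

Call:
send_rows(dp=[[0.8, -0.3, 0], [1.4, -0.5, 0], [1.4, -0.5, 0]], rot=[[0, 0, 0], [0, 0, 0], [0, 0, 0]])

```text
time: 16.25
tool_pos: [559.3, -159.9, 97.5]
tcp_rot: [-180.0, -0.2, -20.1]
ft_force: [-0.2, 0.9, 8.2]
finger_gap: 17.3
```

Call:
send_rows(dp=[[0, 0, 0.4], [0, 0, 0.8], [0, 0, 0.8]], rot=[[0, 0, 0], [0, 0, 0], [0, 0, 0]])

```text
time: 16.62
tool_pos: [559.4, -159.9, 98.1]
tcp_rot: [-180.0, -0.2, -20.1]
ft_force: [1.9, -0.8, 5.9]
finger_gap: 17.1
```

Call:
send_rows(dp=[[0, 0, 0.4], [0, 0, 0.4]], rot=[[0, 0, 0], [0, 0, 0]])

```text
time: 16.88
tool_pos: [559.3, -159.9, 98.1]
tcp_rot: [-180.0, -0.2, -20.1]
ft_force: [4.9, -1.0, 4.1]
finger_gap: 17.0
```

Call:
send_rows(dp=[[0, 0, 0], [0, 0, 0], [0, 0, 0], [0, 0, 0]], rot=[[0, 0, 0], [0, 0, 0], [0, 0, 0], [0, 0, 0]], jaw=28, force=20)

```text
time: 17.38
tool_pos: [557.5, -159.3, 96.9]
tcp_rot: [180.0, 0.0, -20.1]
ft_force: [-0.2, 0.5, -0.9]
finger_gap: 27.9
```

Call:
send_rows(dp=[[0, 0, 0], [0, 0, 0], [0, 0, 0], [0, 0, 0]], rot=[[0, 0, 0], [0, 0, 0], [0, 0, 0], [0, 0, 0]], jaw=45)

```text
time: 17.88
tool_pos: [557.8, -159.4, 97.2]
tcp_rot: [180.0, -0.0, -20.1]
ft_force: [-0.1, 0.1, -0.1]
finger_gap: 44.9
```

```bash
python3 wr.py w6 | head -1
```

```text
[ 557.78596927 -159.38064505   97.20964147] [ 1.79997730e+02 -2.47042238e-03 -2.01122891e+01] [[325.1922621    0.         278.45492228]
```

View pics/w6.png

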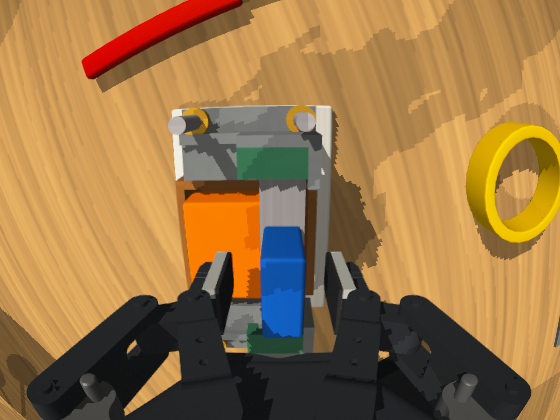

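Fingers are clear of the grip (261–305, 230–340) and the bar stays under both hooks. Retreating upward, then checking.

Call:
send_rows(dp=[[0, 0, 10], [0, 0, 30], [0, 0, 60], [0, 0, 100], [0, 0, 140]], rot=[[0, 0, 0], [0, 0, 0], [0, 0, 0], [0, 0, 0], [0, 0, 0]])

```text
time: 18.55
tool_pos: [558.0, -159.4, 240.3]
tcp_rot: [180.0, -0.1, -20.1]
ft_force: [0.7, -0.4, 0.3]
finger_gap: 44.7
```

Call:
send_rows(dp=[[-50, 0, 10], [-100, 0, 10], [-120, 0, 10], [-120, 0, 10], [-120, 0, 10]], rot=[[0, 0, 0], [0, 0, 0], [0, 0, 0], [0, 0, 0], [0, 0, 0]])

```text
time: 19.18
tool_pos: [438.7, -159.5, 248.5]
tcp_rot: [180.0, -0.1, -20.1]
ft_force: [0.7, 1.0, -0.4]
finger_gap: 45.1
```

```bash
python3 wr.py w7|head -1; python3 - <<'E'
from h import *
s=dict(np.load("w7.npz"));hsv=cv2.cvtColor(s["pixels"],cv2.COLOR_RGB2HSV);d=s["depth"]
K=s["intrinsics"];T=s["T_tool_cam"]
v,u=np.mgrid[:420,:560];x=(u-K[0,2])/K[0,0];y=(v-K[1,2])/K[1,1];t=np.maximum(np.hypot(x,y),1e-9)
D=np.stack([np.sin(t)*x/t,np.sin(t)*y/t,np.cos(t)],-1);P=D*(d/np.cos(t))[...,None]
P=P@T[:3,:3].T+T[:3,3]
W=P@R.from_euler("xyz",s["tcp_rot"],degrees=True).as_matrix().T+s["tool_pos"]
yaw=np.radians(-20);ex=np.array([np.cos(yaw),np.sin(yaw)]);ey=np.array([-ex[1],ex[0]]);dd=W[...,:2]-[540,-153]
X=dd@ex;Y=dd@ey;Z=W[...,2];n=(abs(X)<60)&(abs(Y)<70)&(d>0)
b=n&(cv2.inRange(hsv,(105,150,60),(125,255,255))>0);bt=b&(Z>np.percentile(Z[b],80)-2)
for nm,m in[("griptop",bt),("bar",n&(hsv[...,1]<70)&(abs(Y)<43)&(abs(Y)>22)&(Z>68)&(Z<84)),("plate",n&(cv2.inRange(hsv,(4,180,150),(16,255,255))>0)&(Z>60)),("hook",n&(cv2.inRange(hsv,(60,60,40),(90,255,255))>0))]:
    q=np.c_[X[m],Y[m],Z[m]];print(nm,len(q),np.percentile(q,[2,50,98],axis=0).round(1).tolist())
m=n&(hsv[...,1]<70)&(abs(Y)<43)&(Z>68)&(Z<84);A=np.c_[X[m],Y[m],np.ones(m.sum())];print("slopes",np.linalg.lstsq(A,Z[m],rcond=None)[0][:2])
q=np.c_[X[bt],Y[bt]].astype(np.float32);print(cv2.minAreaRect(q))
E
```

```text
[ 438.67771905 -159.54080624  248.4534334 ] [ 1.79999287e+02 -1.29621067e-01 -2.01148674e+01] [[325.1922621    0.         278.45492228]
griptop 806 [[11.7, -18.4, 112.9], [19.7, 0.6, 114.4], [28.3, 19.1, 115.7]]
bar 1016 [[9.4, -42.2, 70.3], [19.7, 23.6, 76.4], [36.5, 42.4, 82.4]]
plate 2435 [[-31.3, -27.3, 64.0], [-12.0, 0.7, 68.4], [8.9, 27.6, 69.9]]
hook 1042 [[0.2, -57.8, 74.3], [14.1, 44.1, 82.4], [31.7, 57.7, 84.0]]
slopes [0.13043127 0.00142314]
((20.173480987548828, 0.5213184356689453), (18.005844116210938, 39.37228012084961), 0.5731756687164307)
```

View pics/w7.png

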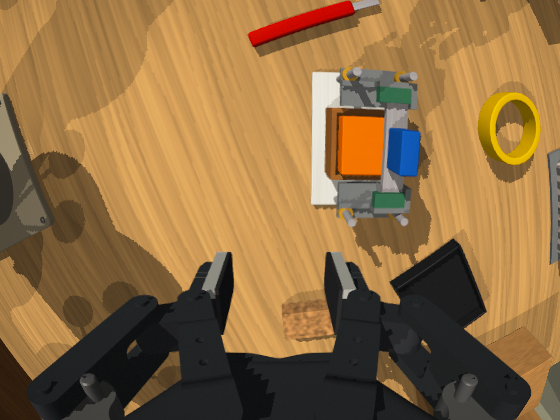

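Bar at x≈20, y≈0.5 mm, plate at 68.4 mm (15.6 mm down). Checking the bar's level with a clean fit, then handing in.

```bash
python3 - <<'E'
from h import *
s=dict(np.load("w7.npz"));hsv=cv2.cvtColor(s["pixels"],cv2.COLOR_RGB2HSV);d=s["depth"]
K=s["intrinsics"];T=s["T_tool_cam"]
v,u=np.mgrid[:420,:560];x=(u-K[0,2])/K[0,0];y=(v-K[1,2])/K[1,1];t=np.maximum(np.hypot(x,y),1e-9)
D=np.stack([np.sin(t)*x/t,np.sin(t)*y/t,np.cos(t)],-1);P=D*(d/np.cos(t))[...,None]
W=(P@T[:3,:3].T+T[:3,3])@R.from_euler("xyz",s["tcp_rot"],degrees=True).as_matrix().T+s["tool_pos"]
yaw=np.radians(-20);ex=np.array([np.cos(yaw),np.sin(yaw)]);ey=np.array([-ex[1],ex[0]]);dd=W[...,:2]-[540,-153]
X=dd@ex;Y=dd@ey;Z=W[...,2];n=(abs(X)<60)&(abs(Y)<70)&(d>0)
b=n&(cv2.inRange(hsv,(105,150,60),(125,255,255))>0)
for nm,m in[("grip",b&(Z>112)&(X>13)&(X<27)&(abs(Y)<17)),("bar",n&(hsv[...,1]<70)&(abs(Y)<42)&(abs(Y)>23)&(Z>73)&(Z<80)&(X<28))]:
    print(nm,m.sum(),np.linalg.lstsq(np.c_[X[m],Y[m],np.ones(m.sum())],Z[m],rcond=None)[0])
E
```

```text
grip 580 [ 5.00796810e-03 -1.70620696e-03  1.14330701e+02]
bar 687 [ 3.37594902e-02 -7.18891114e-05  7.57212259e+01]
```

Level to well within limits.

```bash
python3 -c "
from bench import job
print(job.hand_in())"
```

```text
the job is handed in; nothing more can be done
None
```

I closed the press and handed the job in at about 19 s of the 72 s allowed. The bar sits trapped under both green hooks, and the gripper is clear of everything.

**Grasp and press:** I took the keeper bar nearest the base by its blue grip and pushed the plate down at the open side. The ledges showed up at about h ≈ 60.5 mm. The wrist force peaked at about 19 N upward and 10 N sideways there.

**Slide and release:** I lifted the bar 1 mm off the ledges and slid it under both hooks. It met the end stop with about 4 N extra, then I let it rise to the notch roof and let go.

**Last camera check, before handing in:**
- **Position:** the bar's centre is at x ≈ 20 mm, y ≈ 0.5 mm in the press's frame, within the 14.5–23.5 mm and ±6 mm limits.
- **Squareness and level:** it is square to about 0.6°. The grip's top is level within 0.005 rad. A fit on the bar's own top gave 0.034 rad, still inside the 0.08 rad limit. A cruder fit read 0.13 rad, but its points reached x ≈ 36 mm, past the bar's edge, so I discarded it.
- **Plate:** it is held about 15.6 mm down, which by the spring figures pushes the bar up with roughly 8.7 N. I did not measure that force directly.
- **Other things:** I steered clear of the bystanders and saw nothing disturbed in the wrist pictures, but I did not re-measure their positions.

**One disagreement:** backing off the end stop towards mid-notch mostly did not take (about 1 mm of the 2.8 mm commanded). I left the bar near x ≈ 20 mm instead of 19 mm, which is still in range.

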